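# Wind and start the stiff glue timer on the bench

### The job

Start the glue timer: wind its stiff dial clockwise all the way to the stop, turn it back until its pointer lines up with the green mark, then push the red start button fully in and let go. The timer is light and stands loose on its hardboard sheet, so press the dial down until it seats and keep it pressed firmly (about 15 N, never more than 35 N) whenever you turn it, so that the timer does not spin or shift by more than 15 mm; do not tip it, and leave the other things on the bench alone.

Things in the scene. Friction and masses are not known exactly. Their poses are not given: they have to be found in the camera images.
- timer: Loose blue plastic box, 110 (x) by 180 (y) by 60 mm high, about 0.39 kg (varies by a fifth), on four rubber feet (45 mm out in x, 75 mm in y). Origin: centre of its underside, z up. On top: at y +36 mm a black dial on a grey ring, at y -58 mm a red button. The feet slip before the dial turns unless the dial is pressed down with some 10 N; 15 N is a good value.
- dial (a joint): Dial angle (rad), growing clockwise seen from above. At angle q its pointer (white line at one end of the bar) points along (-cos q, sin q) in the timer's x, y. Stops at 0 and 1.8 (red tick); starts at 0.35 to 0.75. About 0.38 N m of friction either way; stays where left. Wind to within 0.14 of the 1.8 stop, then back to the mark. Forcing it on against the stop turns the box.
- dial_grip (a point): Point on the dial axis, 102 mm over the hardboard, x along the bar (its -x end is the pointer). A round skirt 56 mm wide, flat top 20 mm below this point, carries a bar 52 mm long, 14 mm thick, top 12 mm above this point. Grip the bar across from above, tips just over the skirt. Pressed, it sinks 1 to 10 mm on a 2-3 N spring, then seats rigidly; how far differs each time and is only felt.
- bezel (a joint): Angle (rad) of the grey ring under the dial, 94 mm wide, that carries the green mark; same zero and direction as the dial, so the pointer is at the mark when the dial reads the same as this. Preset by someone between 0.85 and 1.25; too tight to turn, leave it.
- green_mark (a point): The green mark, 18 by 9 mm, on the grey ring, 37 mm from the dial's axis, 63 mm over the hardboard; its x axis points from the mark to the dial's axis.
- start (a joint): Travel of the red start button (m): 0 is out, 0.006 fully in. Springs back. It takes about 1.5 N to begin and 5 N to be fully in.
- start_top (a point): Centre of the red button's top, 28 mm wide, 82 mm over the hardboard in a black collar 44 mm wide that stands 10 mm lower.
- timer_left (a point): Point at the middle of the timer's top edge on its +y (dial) end, 90 mm from its centre, 60 mm up.
- timer_right (a point): The same at its -y (button) end.
- mat: Fixed brown hardboard sheet on the bench, 150 (x) by 230 (y) by 4 mm thick, on which the timer stands. Origin: centre of its underside, at bench height 0.
- bin: Bystander: loose blue open bin, 160 by 100 by 75 mm high, about 0.2 m from the timer's centre on its +y side. Origin: centre of its underside.
- driver: Bystander: loose yellow and black cordless driver lying on its side, 190 by 175 by 55 mm high, on the timer's -y side. Origin: on the bench under its motor, which lies along x; its handle and battery reach 150 mm to its -y.
- sander: Bystander: loose cork sanding block, 70 by 110 by 36 mm high, on the far (+x) side of the timer. Origin: centre of its underside.
Things that resemble listed ones, but are neither listed nor needed, are in the scene too. Leave any pink look-alike of the timer alone.

How it is judged (in metres and radians):
On the way, in this order (a step that is already met when the one before it is completed fails the run):
1. the dial has been wound to the stop (within 0.14 rad) (value of joint dial above 1.66 rad), for 0.1 s.
2. the dial is back at the green mark (within 0.12 rad) (angle between the x axis of dial_grip and the x axis of green_mark, either way round below 0.12 rad), for 0.2 s.
3. the start button is pushed in (at least 4.5 of 6 mm) with the dial at the mark (angle between the x axis of dial_grip and the x axis of green_mark, either way round below 0.12 rad and value of joint start above 0.0045 m), for 0.05 s.
At the end, for the whole second after the job is handed in: The dial's pointer is within 0.12 rad of the green mark, the start button has sprung back out, the timer stands upright and still on the hardboard with both ends within 15 mm of where they began (angle between the x axis of dial_grip and the x axis of green_mark, either way round below 0.12 rad and distance of each of timer_left, timer_right from where it was at the start of the episode below 0.015 m and value of joint start below 0.001 m and angle between timer's own z axis and vertical below 0.05 rad and height (world z) of timer below 0.008 m and linear speed of timer below 0.01 m/s and angular speed of timer below 0.05 rad/s); the robot touches nothing.
It fails at once if either end of the timer moved more than 15 mm (not (distance of each of timer_left, timer_right from where it was at the start of the episode below 0.015 m)).
It fails at once if the timer pressed onto the hardboard with more than 42 N (its weight and a press of over 35 N) (contact force between timer and mat above 42 N).
It fails at once if the timer tipped by more than 0.15 rad (angle between timer's own z axis and vertical above 0.15 rad).
It fails at once if the start button pushed while the dial is not at the mark (value of joint start above 0.004 m and not (angle between the x axis of dial_grip and the x axis of green_mark, either way round below 0.12 rad)).
It fails at once if a bystander pushed more than 20 mm (distance of any of bin, driver, sander from where it was at the start of the episode above 0.02 m).
It also fails if it takes over 64 s, if anything falls off the work surface, if the arm or the gripper's body presses on something with over 40 N, if the wrist force passes 120 N, or if a joint passes its speed limit or range.

### The arm

A 6-joint arm with a two-finger parallel gripper is mounted at the origin on the work surface. World frame = base frame: x ahead of the robot, y to its left, z up, the work surface at z = 0. Lengths are in mm, angles in rad, forces in N, time in s.
With the tool pointing down it reaches from about 375 to 925 mm from the base axis. Payload 5.7 kg.
Tool frame: the origin (TCP) lies midway between the tips of the shut fingers; the grasp point (between the pads) lies 19 mm behind it; z points along the fingers, y is the direction in which the jaws open and shut (so a half turn about z gives the same grasp; the last joint's range is limited). The gripper opens to 88 mm and grips with 3 to 60 N. Pads are 20 mm wide; open, the fingers measure 115 mm over their backs; the gripper's body (75 mm by 178 mm) begins 61 mm behind the grasp point.
Start: joints at [-1.329, 0.359, 1.51, -0, 1.272, -0.115], TCP at [209.55, -562.184, 222.623] pointing down, gripper open.
Joint ranges: [-2.97, 2.97], [-1.01, 2.36], [0.21, 2.38], [-0.96, 4.11], [0.2, 2.71], [-2.98, 2.98]. Speed limits (rad/s): [2.39, 2.39, 3.14, 3.14, 3.14, 3.14].

### API

Orientations are given as a unit quaternion [x, y, z, w].
In Python, from bench import robot, get_image, workorder, regions_of, spot_point gives the robot as it stands. The module is installed in compiled form; this text tells all that it offers.
- The arm moves only by the tool arm_command, never from a script. Its argument "increments" is a list of rows, each an object of numbers: "tx", "ty", "tz": the shift along the tool's x, y, z in cm; "yaw": the turn about the tool's z in rad; "grip": the opening, from 0 (shut) to 1 (fully open). In form: [{"tx": .., "ty": .., "tz": .., "yaw": .., "grip": ..}, ...]. A call has exactly 5 rows; each row is the pose to reach, as a shift and turn from the pose commanded when the call began, along the tool's axes at that moment; what a row does not reach only later rows make up. A row lasts 1/10 s, in which the tool goes at most 50 mm and 8.59 degrees, less where a joint would pass 70% of its speed; a pose out of reach is approached as far as the arm can. A call with a gripper value outside its range is refused whole. The fingers move at their own pace and stop on an object; "grip_force" is the grip in N (left out, the last holds). Time passes only in rows, so rows that repeat a pose let the fingers close, or fill a call up. It gives the time, the measured TCP pose, the force and the opening at its end, in the units of the state.
- robot.sense(): the state, without advancing time (a new reading comes with each control period).
- get_image(name): name is "scene" or "top"; returns a dict with "frame" (384x512x3 uint8, red, green, blue), "fx", "fy", "cx", "cy" (pixels), "k1" (the pictures are not rectified: a ray, as slopes to the right and down, at radius r is drawn at 1 + k1 r^2 times it, then the intrinsics apply), "R" (3x3) and "t" (3): a world point X has camera coordinates R X + t. Camera axes: x right, y down, z forward; pixel columns grow to the right and rows downward; lengths in mm; the calibration is good to about 2 mm. A picture is of the moment at which its call begins. There is no depth.
- workorder.finish_job(): hands the job in, once; it reports no verdict.
Trained networks look in the newest picture that a camera, given by its name, has taken for a name from the list of things; names that differ only in an ending like _2 or _b are one class to them, and where a whole thing is asked for, a point or a joint stands for the part that bears it (a point fixed in the world has none). Each returns a list of dicts, best first, with "p" (0 to 1); they miss things now and then, are a little off and sometimes report something else, mostly with a low value. They report only what shows in the picture. A call takes as long as a camera call. They do not tell look-alikes from the thing itself.
- regions_of(name, camera): "pixels" (384x512 bool, what is visible of it) and "centre" ([column, row] in pixels, amid what is visible of it).
- spot_point(name, camera): "centre" ([column, row] in pixels: a listed point, or the origin of a listed thing).
The state is a dict: "t": time; "qpos": joint angles; "joint_velocities": joint speeds; "joint_efforts": joint torques, N m; "position": TCP position; "eef_rot": TCP orientation; "ft_force": force on the tool from outside, world axes, zero at the start; "torque": the same for the moment, N m; "finger_gap": opening from 0.0 (shut) to 1.0 (fully open).
Only numpy, scipy, OpenCV 4.12 (cv2) and the standard library are available. Lean on these libraries where they do the work, as an engineer would, in place of code of your own. Each camera call takes 0.05 s, during which the arm holds its last target.

## Working session

There is one attempt and no reset: what is moved stays moved. The work goes in short steps, Python scripts to look and compute and a tool call to move; the robot and the scene stay as the last step left them, time stands still between calls to the robot, and variables do not carry over. Pictures are saved under pics/ and viewed, and the job is handed in when it is done.

Besides the shell and the picture viewer there is one more tool, called after "Emit:" as name(argument=value, ...) on one line, values as JSON. arm_command: Moves the arm, as the interface text tells. Its arguments: {"type":"object","properties":{"increments":{"type":"array"},"grip_force":{"type":"number"}},"required":["increments"]}

```bash
mkdir -p pics; ls
cat > h.py <<'E'
import numpy as np,cv2,pickle
from bench import robot,get_image,workorder,regions_of,spot_point
def ray(im,px):
    x=(px[0]-im['cx'])/im['fx'];y=(px[1]-im['cy'])/im['fy']
    rd=np.hypot(x,y);r=rd
    for _ in range(30): r=rd/(1+im['k1']*r*r)
    s=r/rd if rd>0 else 1
    R=np.array(im['R']);t=np.array(im['t'])
    return -R.T@t, R.T@np.array([x*s,y*s,1])
def at_z(im,px,z):
    o,d=ray(im,px);return o+d*(z-o[2])/d[2]
def proj(im,X):
    c=np.array(im['R'])@np.array(X,float)+np.array(im['t']);x,y=c[0]/c[2],c[1]/c[2]
    f=1+im['k1']*(x*x+y*y);return np.array([im['fx']*x*f+im['cx'],im['fy']*y*f+im['cy']])
def save(n,f,s=1): cv2.imwrite('pics/'+n,cv2.resize(f[:,:,::-1],None,fx=s,fy=s,interpolation=cv2.INTER_CUBIC))
E
python3 - <<'E'
from h import *
for c in('scene','top'):
    im=get_image(c);save(c+'0.png',im['frame'],1.5);pickle.dump(im,open(c+'0.pkl','wb'))
    print(c,im['fx'],im['k1'],-np.array(im['R']).T@im['t'])
    for n in('timer','bin','driver','sander','start_top','green_mark','dial_grip','timer_left','timer_right'):
        print(n,[(np.round(d['centre'],1),round(d['p'],2)) for d in spot_point(n,c)])
s=robot.sense();print(s)
E
```

```text
pics
scene 412.41786132233506 -0.1341004284400897 [1233.05517281 -245.64576683  735.99654079]
timer [(array([289.1, 223.8]), 0.63), (array([169.6, 215.2]), 0.6), (array([284.1, 154.4]), 0.59)]
bin [(array([348.9, 194.4]), 0.94), (array([306.7, 184.6]), 0.47)]
driver [(array([226.7, 265.7]), 0.66), (array([302.3, 188.2]), 0.36)]
sander [(array([316.8, 272.6]), 0.71), (array([319. , 187.9]), 0.51)]
start_top [(array([271.5, 139.6]), 0.57), (array([172.4, 203.7]), 0.54), (array([272.6, 206.6]), 0.48)]
green_mark [(array([304.6, 188.3]), 0.78), (array([149.1, 191.7]), 0.7), (array([284.7, 126.7]), 0.61)]
dial_grip [(array([157.6, 176.6]), 0.78), (array([316.1, 189.2]), 0.69), (array([292.1, 122.8]), 0.63), (array([303.3, 186.4]), 0.62)]
timer_left [(array([159.7, 177.4]), 0.86), (array([316.4, 189.9]), 0.81), (array([301.7, 128.7]), 0.69)]
timer_right [(array([259. , 216.4]), 0.84), (array([263.5, 148.2]), 0.82), (array([170.7, 219.8]), 0.76)]
top 449.8550413799743 -0.08768859879798045 [ 471.17747992   47.30011704 1126.57005348]
timer [(array([208.8, 179.1]), 0.68), (array([226.2, 177.4]
[... 763 characters left out ...]
, 0.56)]
{'t': 1.0, 'qpos': array([-1.32906288e+00,  3.58770763e-01,  1.51039929e+00, -1.52506244e-05,
        1.27251014e+00, -1.15087233e-01]), 'joint_velocities': array([-0.00070252, -0.00062591, -0.00178245,  0.00230276,  0.00031559,
        0.0008865 ]), 'joint_efforts': array([-6.99083575e-04, -5.15342188e+01, -2.71133405e+01,  6.77288300e-02,
        2.45361880e-02, -2.82089889e-05]), 'position': array([ 209.56464347, -562.1756461 ,  222.64047236]), 'eef_rot': array([ 9.84126647e-01,  1.77467579e-01, -1.00437568e-05, -4.32221877e-05]), 'ft_force': array([ 0.13453308, -0.62672008,  0.37583266]), 'torque': array([-0.02810071,  0.00865216,  0.00017921]), 'finger_gap': 1.0008461190200892}
```

View pics/top0.png

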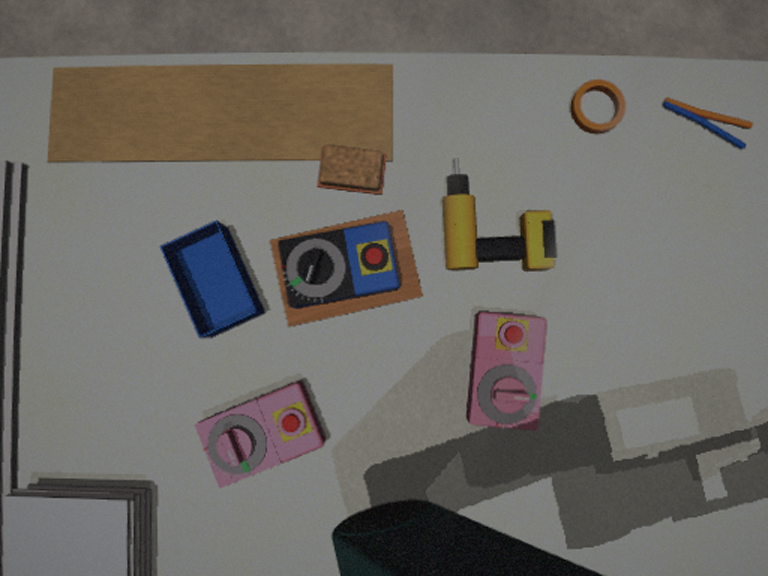

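View pics/scene0.png

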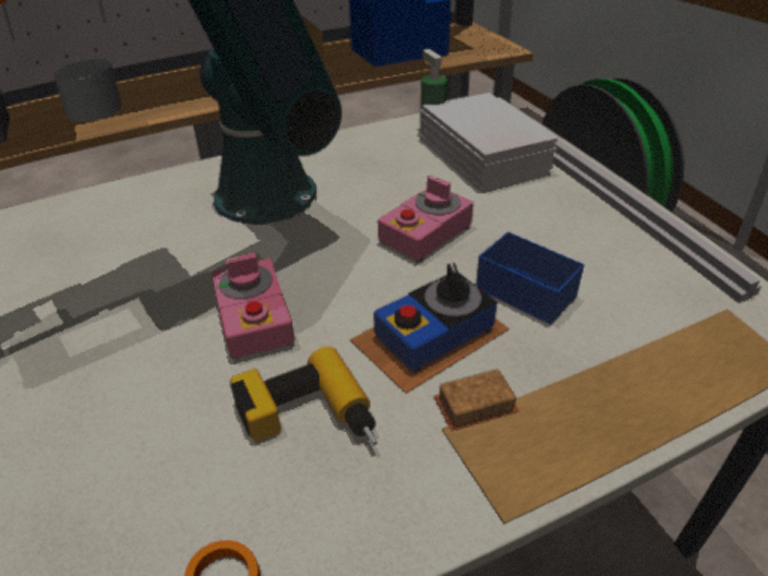

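Run:
```python
from h import *
im=pickle.load(open('top0.pkl','rb'));save('top0c.png',im['frame'][140:215,170:285],6)
im=pickle.load(open('scene0.pkl','rb'));save('scene0c.png',im['frame'][165:255,225:345],6)
```

```text
(no output)
```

View pics/top0c.png

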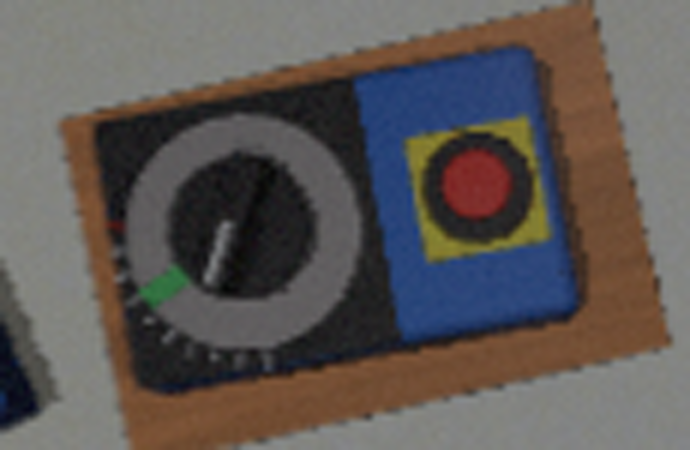

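View pics/scene0c.png

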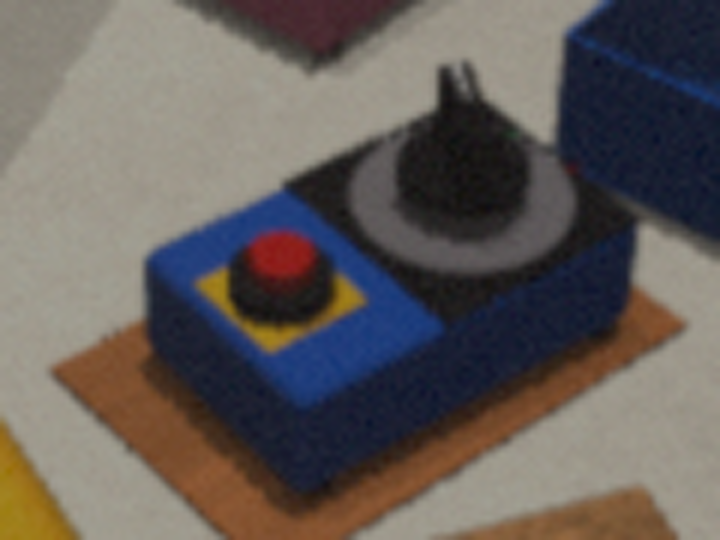

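The blue timer on the hardboard, at top pixel (223,176), is the one I want. The look-alikes are two pink ones at (343,247) and (175,290). In the crop, the green mark is at about (197,187), the button at about (249,171) and the white pointer at about (206,182).

```bash
cat > meas.py <<'E'
from h import *
def blob(f,m,c,rad=40):
    n,l,s,ce=cv2.connectedComponentsWithStats(m.astype(np.uint8))
    best=[(ce[i],s[i,4]) for i in range(1,n) if np.hypot(*(ce[i]-c))<rad]
    return max(best,key=lambda b:b[1]) if best else None
def meas(imt,ims):
    out={}
    for nm,im,c in(('top',imt,(223,176)),('scene',ims,(290,212))):
        h=cv2.cvtColor(im['frame'],cv2.COLOR_RGB2HSV).astype(int);H,S,V=h[...,0],h[...,1],h[...,2]
        g=blob(h,(H>45)&(H<85)&(S>90)&(V>60),c,35); r=blob(h,((H<6)|(H>174))&(S>150)&(V>110),c,35)
        ring=blob(h,(S<45)&(V>75)&(V<135),c,35)
        for k,b,z in(('green',g,67),('red',r,86)):
            if b is not None: out[nm,k]=at_z(im,b[0],z); print(nm,k,np.round(b[0],1),b[1],np.round(at_z(im,b[0],z),1))
    return out
if __name__=='__main__':
    L=lambda c:pickle.load(open(c+'0.pkl','rb'))
    imt=L('top');meas(imt,L('scene'))
    # ring outline: fit ellipse of grey pixels outside
    for p in [(198.5,186.9)]: print('net green',at_z(imt,p,67))
    print('net dial',at_z(imt,(206.5,176.3),106),'start',at_z(imt,(251,171.5),86))
    print('L',at_z(imt,(192.5,182),64),'R',at_z(imt,(262,165.8),64))
    sc=L('scene');print('sc dial',at_z(sc,(303.3,186.4),106),'st',at_z(sc,(272.6,206.6),86),'R',at_z(sc,(259,216.4),64),'L',at_z(sc,(316.2,189.5),64))
    for nm,im,c,w in(('top',imt,(209,178),24),('scene',sc,(302,198),24)):
        f=im['frame'].astype(int);sat=f.max(2)-f.min(2);v=f.mean(2)
        print(nm);
        m=((sat<22)&(v>68)&(v<130)).astype(np.uint8)
        yy,xx=np.mgrid[:384,:512];m[np.hypot(xx-c[0],yy-c[1])>w]=0
        n,l,s,ce=cv2.connectedComponentsWithStats(m);i=1+np.argmax(s[1:,4]);print(s[i])
        cn=max(cv2.findContours((l==i).astype(np.uint8),cv2.RETR_EXTERNAL,cv2.CHAIN_APPROX_NONE)[0],key=len)
        hull=cv2.convexHull(cn);P=np.array([at_z(im,p,66) for p in hull[:,0].astype(float)])[:,:2]
        A=np.c_[2*P,np.ones(len(P))];s_=np.linalg.lstsq(A,(P**2).sum(1),rcond=None)[0];print('circle',s_[:2],np.sqrt(s_[2]+s_[:2]@s_[:2]))
    # pointer white line pixels
    f=imt['frame'].astype(int);v=f.mean(2);print(v[168:192,198:216].astype(int))
E
python3 meas.py
```

```text
top green [197.  187.2] 28 [545.  201.8  67. ]
top red [248.7 170.4] 86 [583.7  79.2  86. ]
scene red [271.6 207.1] 55 [585.3  77.4  86. ]
net green [545.89248389 198.27978149  67.        ]
net dial [567.47778379 174.77357197 106.        ] start [581.05902731  73.79907461  86.        ]
L [557.69950177 213.18594216  64.        ] R [597.12521656  48.3152214   64.        ]
sc dial [571.334769   169.74212235 106.        ] st [584.80043621  80.29398017  86.        ] R [580.14105968  46.76152928  64.        ] L [552.58136529 221.01263954  64.        ]
top
[189 159  41  39 685]
circle [565.51841876 172.63329849] 47.02381333569648
scene
[280 175  41  35 404]
circle [544.8130943  182.47612192] 62.09729637768393
[[ 91  92  91  90  62  39  34  24  23  18  24  23  34  29  32  19  23  10]
 [ 91  89  93  65  40  26  27  34  27  28  25  25  32  25  29  19  13  11]
 [ 92  91  64  34  26  34  27  29  16  29  27  28  27  35  21  10  15  15]
 [ 93  66  39  31  26  27  31  26  18  26  29  30  25  32  24  10  15  28]
 [ 90  57  30  32  34  27  32  31  32  18  25  24  33  30  16  10  15  26]
 [ 79  48  34
[... 712 characters left out ...]
 15  19  23  27  36  33]
 [ 72  42  34  32  21  28  31 118  79  33  24  16  13  20  24  33  29  33]
 [ 87  66  37  33  25  29  57 118  79  32  14  17  24  19  28  28  34  35]
 [ 73  77  56  36  34  32  95 102  60  33  25  12  18  24  29  29  34  28]
 [ 76  76  76  61  37  33 115  88  45  32  13  15  18  31  38  33  28  37]
 [ 75  75  73  85  61  47  64  63  40  11  22  20  24  30  33  36  31  34]
 [ 75  72  86  92  94  71  44  40  27  10  10  15  30  32  30  29  27  42]
 [ 80  89  94  96  92  93  92  81  53  47  44  40  39  41  48  46  58  88]
 [ 90  91  94  96  93  94  97  92  92  95  96  95  96  97  96  95  92  95]
 [ 93  94  93  94  95  92  93  94  98  93  93  97  97  95  98  94  96  94]]
```

Run:
```python
from h import *
im=pickle.load(open('top0.pkl','rb'));f=im['frame'].astype(float);v=f.mean(2)
r=[];
for y in range(177,187):
    w=np.clip(v[y,203:210]-45,0,None);r.append((203+(w*np.arange(7)).sum()/w.sum(),y))
P=np.array([at_z(im,p,118)[:2] for p in r]);print(P.round(1))
ax=np.array([565.5,172.6]);ps=np.arctan2(18.2,93.4);print(ps)
R=np.array([[np.cos(ps),np.sin(ps)],[-np.sin(ps),np.cos(ps)]])
d=np.linalg.svd(P-P.mean(0))[2][0]; d*=np.sign(d[1]);dt=R@d
print('line dir world ang',np.arctan2(d[1],d[0]),'q',np.arctan2(dt[1],-dt[0]))
e=R@(P[-3:].mean(0)-ax);print('q by end',np.arctan2(e[1],-e[0]),e)
m=P.mean(0)-ax;print('offset perp',m[0]*-d[1]+m[1]*d[0])
g=R@(np.array([545,201.8])-ax);print('green q',np.arctan2(g[1],-g[0]))
from scipy.spatial.transform import Rotation as Ro
s=robot.sense();print(Ro.from_quat(s['eef_rot']).as_matrix().round(3))
for k,X in dict(p=(565.5,172.6,66),g=(545,201.8,67)).items(): print(k,proj(im,X))
```

```text
[[564.8 171.5]
 [562.5 172.7]
 [560.2 172.7]
 [558.  173.7]
 [555.7 173.8]
 [553.4 174.8]
 [551.2 175.7]
 [548.9 176. ]
 [546.7 177. ]
 [544.4 177.7]]
0.19244918634064875
line dir world ang 2.854551119455579 q 0.4794907204748629
q by end 0.41820235355838475 [-17.66823267   7.85208289]
offset perp 1.2049799532699972
green q 1.1511418228671768
[[ 0.937  0.349 -0.   ]
 [ 0.349 -0.937  0.   ]
 [-0.    -0.    -1.   ]]
p [209.48340689 178.73065008]
g [197.01206363 187.26886917]
```

```bash
cat > plan.py <<'E'
import sys,json
from h import *
from scipy.spatial.transform import Rotation as Ro
x,y,z,al=map(float,sys.argv[1:5])
s=robot.sense();M=Ro.from_quat(s['eef_rot']).as_matrix();p=s['position']
a=np.arctan2(M[1,0],M[0,0]);dy=-(al-a)   # yaw + = clockwise
if len(sys.argv)>5: dy=(dy+np.pi)%(2*np.pi)-np.pi
d=np.array([x,y,z])-p;n=max(np.linalg.norm(d)/48,abs(dy)/0.147)
print('t',s['t'],'pos',p.round(1),'alpha',round(a,3),'F',s['ft_force'].round(1),'gap',round(s['finger_gap'],3),'q6',s['qpos'][5].round(2))
print('tool d cm',(M.T@d/10).round(2),'yaw',round(dy,3),'rows',n.round(1))
k=min(1,5/n); print('5-row end',[*(M.T@d/10*k).round(2),round(dy*k,3)])
E
python3 plan.py 565.5 172.6 200 2.854
```

```text
t 1.0 pos [ 209.6 -562.2  222.6] alpha 0.357 F [ 0.1 -0.6  0.4] gap 1.001 q6 -0.12
tool d cm [ 59.02 -56.42   2.27] yaw -2.497 rows 17.0
5-row end [np.float64(17.34), np.float64(-16.58), np.float64(0.67), np.float64(-0.734)]
```

Emit:
arm_command(increments=[{"tx": 3.5, "ty": -3.3, "tz": 0.1, "yaw": -0.147, "grip": 1}, {"tx": 6.9, "ty": -6.6, "tz": 0.2, "yaw": -0.294, "grip": 1}, {"tx": 10.4, "ty": -10, "tz": 0.3, "yaw": -0.44, "grip": 1}, {"tx": 13.9, "ty": -13.3, "tz": 0.4, "yaw": -0.587, "grip": 1}, {"tx": 17.3, "ty": -16.6, "tz": 0.5, "yaw": -0.734, "grip": 1}])

```text
t: 1.5
position: [314.2, -344.6, 217.8]
eef_rot: [0.854, 0.521, 0.0, 0.0]
ft_force: [0.9, -0.3, 0.8]
finger_gap: 1.005
```

```bash
python3 plan.py 565.5 172.6 200 2.854
```

```text
t 1.5 pos [ 314.2 -344.6  217.8] alpha 1.096 F [ 0.9 -0.3  0.8] gap 1.005 q6 -0.51
tool d cm [57.48 -1.28  1.78] yaw -1.758 rows 12.0
5-row end [np.float64(23.98), np.float64(-0.54), np.float64(0.74), np.float64(-0.733)]
```

Emit:
arm_command(increments=[{"tx": 4.8, "ty": -0.1, "tz": 0.1, "yaw": -0.147, "grip": 1}, {"tx": 9.6, "ty": -0.2, "tz": 0.2, "yaw": -0.293, "grip": 1}, {"tx": 14.4, "ty": -0.3, "tz": 0.3, "yaw": -0.44, "grip": 1}, {"tx": 19.2, "ty": -0.4, "tz": 0.4, "yaw": -0.586, "grip": 1}, {"tx": 24, "ty": -0.5, "tz": 0.5, "yaw": -0.733, "grip": 1}])

```text
t: 2.0
position: [420.8, -129.3, 213.0]
eef_rot: [0.61, 0.792, 0.0, 0.0]
ft_force: [0.3, -1.1, 0.3]
finger_gap: 1.0
```

```bash
python3 plan.py 565.5 172.6 200 2.854
```

```text
t 2.0 pos [ 420.8 -129.3  213. ] alpha 1.83 F [ 0.3 -1.1  0.3] gap 1.0 q6 -0.71
tool d cm [25.48 21.72  1.3 ] yaw -1.024 rows 7.0
5-row end [np.float64(18.25), np.float64(15.56), np.float64(0.93), np.float64(-0.734)]
```

Emit:
arm_command(increments=[{"tx": 3.6, "ty": 3.1, "tz": 0.2, "yaw": -0.147, "grip": 1}, {"tx": 7.3, "ty": 6.2, "tz": 0.4, "yaw": -0.293, "grip": 1}, {"tx": 10.9, "ty": 9.3, "tz": 0.6, "yaw": -0.44, "grip": 1}, {"tx": 14.6, "ty": 12.4, "tz": 0.8, "yaw": -0.586, "grip": 1}, {"tx": 18.2, "ty": 15.6, "tz": 0.9, "yaw": -0.733, "grip": 1}])

```text
t: 2.5
position: [526.0, 86.3, 203.7]
eef_rot: [0.285, 0.958, 0.0, 0.0]
ft_force: [-0.0, -0.4, -0.8]
finger_gap: 0.999
```

```bash
python3 plan.py 565.5 172.6 150 2.854
```

```text
t 2.5 pos [526.   86.3 203.7] alpha 2.563 F [-0.  -0.4 -0.8] gap 0.999 q6 -0.96
tool d cm [1.41 9.38 5.37] yaw -0.291 rows 2.3
5-row end [np.float64(1.41), np.float64(9.38), np.float64(5.37), np.float64(-0.291)]
```

Emit:
arm_command(increments=[{"tx": 0.5, "ty": 3.1, "tz": 1.8, "yaw": -0.1, "grip": 0.45}, {"tx": 0.9, "ty": 6.3, "tz": 3.6, "yaw": -0.2, "grip": 0.45}, {"tx": 1.41, "ty": 9.38, "tz": 5.37, "yaw": -0.291, "grip": 0.45}, {"tx": 1.41, "ty": 9.38, "tz": 5.37, "yaw": -0.291, "grip": 0.45}, {"tx": 1.41, "ty": 9.38, "tz": 5.37, "yaw": -0.291, "grip": 0.45}])

```text
t: 3.0
position: [565.1, 170.5, 149.4]
eef_rot: [0.146, 0.989, -0.0, -0.001]
ft_force: [1.1, -0.2, 0.9]
finger_gap: 0.583
```

```bash
python3 plan.py 565.5 172.6 89 2.854
python3 - <<'E'
from h import *
for c in('scene','top'):
    im=get_image(c);x,y=((220,150) if c=='scene' else (160,130));save(c+'1.png',im['frame'][y:y+110,x:x+140],5)
    pickle.dump(im,open(c+'1.pkl','wb'))
E
```

```text
t 3.0 pos [565.1 170.5 149.4] alpha 2.848 F [ 1.1 -0.2  0.9] gap 0.583 q6 -1.1
tool d cm [0.02 0.22 6.04] yaw -0.006 rows 1.3
5-row end [np.float64(0.02), np.float64(0.22), np.float64(6.04), np.float64(-0.006)]
```

View pics/scene1.png

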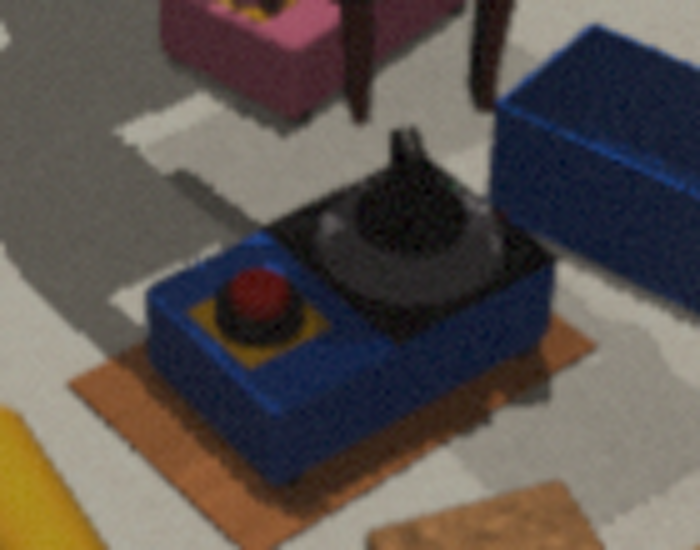

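View pics/top1.png

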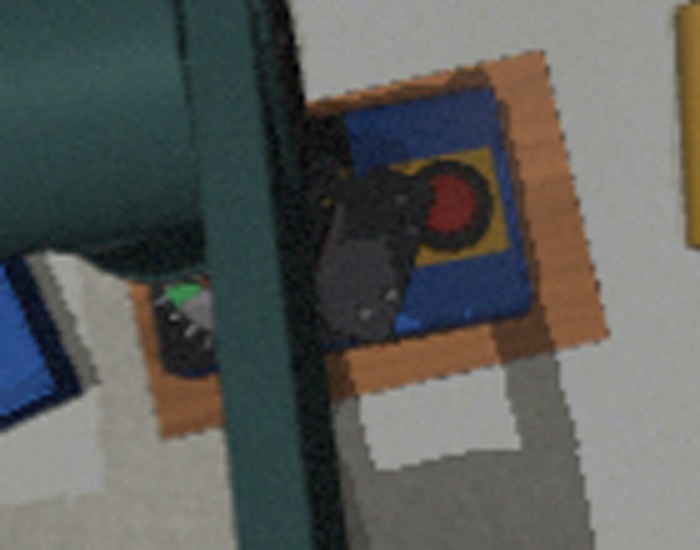

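Run:
```python
from h import *
im=pickle.load(open('scene1.pkl','rb'))
for X in((565.5,172.6,118),(565.5-25*.958,172.6+25*.285,118),(565.5+25*.958,172.6-25*.285,118),(565.1,170.5,149.4)):
    p=proj(im,X);print(p,(p-[220,150])*5)
```

```text
[303.40863581 180.85005141] [417.04317905 154.25025704]
[301.11567428 174.64390525] [405.57837142 123.21952627]
[305.78753001 187.29851778] [428.93765006 186.49258888]
[303.27703959 170.58342034] [416.38519796 102.91710169]
```

Emit:
arm_command(increments=[{"tx": 0, "ty": 0, "tz": 1.5, "yaw": 0, "grip": 0.45}, {"tx": 0, "ty": 0, "tz": 3.0, "yaw": 0, "grip": 0.45}, {"tx": 0, "ty": 0, "tz": 4.5, "yaw": 0, "grip": 0.45}, {"tx": 0, "ty": 0, "tz": 5.0, "yaw": 0, "grip": 0.45}, {"tx": 0, "ty": 0, "tz": 5.0, "yaw": 0, "grip": 0.45}])

```text
t: 3.6
position: [565.2, 169.3, 100.1]
eef_rot: [0.147, 0.989, -0.0, -0.0]
ft_force: [-0.5, 0.4, 2.2]
finger_gap: 0.448
```

```bash
python3 plan.py 565.5 172.6 90 2.854
python3 - <<'E'
from h import *
for c in('scene',):
    im=get_image(c);x,y=((240,120) if c=='scene' else (160,130));save(c+'2.png',im['frame'][y:y+110,x:x+140],5)
E
```

```text
t 3.6 pos [565.2 169.3 100.1] alpha 2.846 F [-0.5  0.4  2.2] gap 0.448 q6 -1.1
tool d cm [0.07 0.32 1.01] yaw -0.008 rows 0.2
5-row end [np.float64(0.07), np.float64(0.32), np.float64(1.01), np.float64(-0.008)]
```

View pics/scene2.png

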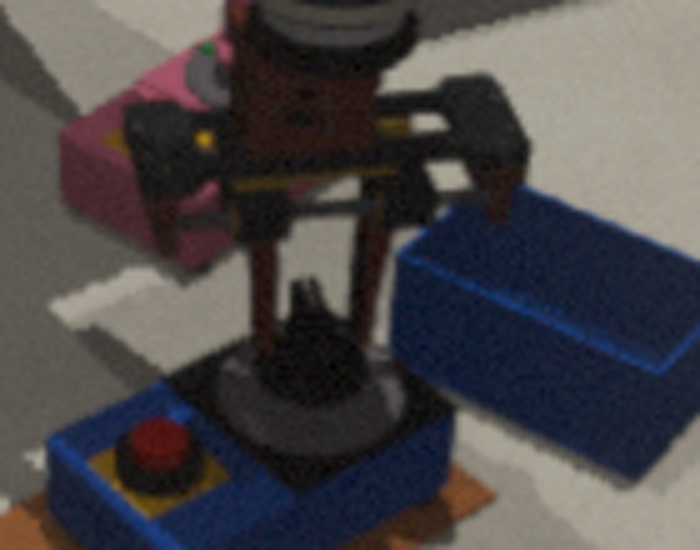

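Emit:
arm_command(increments=[{"tx": 0.06, "ty": 0.3, "tz": 0, "yaw": -0.008, "grip": 0.45}, {"tx": 0.06, "ty": 0.3, "tz": 0.5, "yaw": -0.008, "grip": 0.45}, {"tx": 0.06, "ty": 0.3, "tz": 1.0, "yaw": -0.008, "grip": 0.45}, {"tx": 0.06, "ty": 0.3, "tz": 1.0, "yaw": -0.008, "grip": 0.45}, {"tx": 0.06, "ty": 0.3, "tz": 1.0, "yaw": -0.008, "grip": 0.45}])

```text
t: 4.15
position: [565.6, 173.3, 89.7]
eef_rot: [0.142, 0.99, -0.0, -0.0]
ft_force: [-0.4, -0.9, 0.8]
finger_gap: 0.451
```

```bash
python3 plan.py 565.5 172.6 90 2.854
python3 - <<'E'
from h import *
im=get_image('scene');x,y=(260,150);save('scene3.png',im['frame'][y:y+70,x:x+90],8)
E
```

```text
t 4.15 pos [565.6 173.3  89.7] alpha 2.856 F [-0.4 -0.9  0.8] gap 0.451 q6 -1.1
tool d cm [-0.01 -0.07 -0.03] yaw 0.002 rows 0.0
5-row end [np.float64(-0.01), np.float64(-0.07), np.float64(-0.03), np.float64(0.002)]
```

View pics/scene3.png

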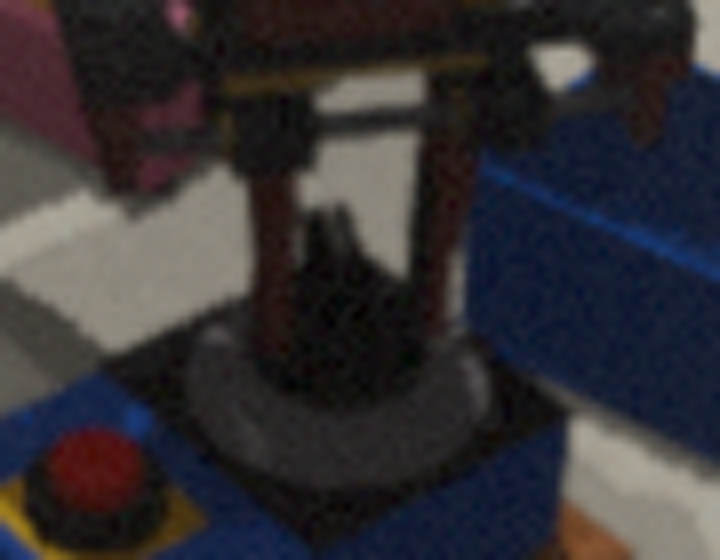

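Emit:
arm_command(increments=[{"tx": 0, "ty": -0.05, "tz": 0, "yaw": 0, "grip": 0.25}, {"tx": 0, "ty": -0.05, "tz": 0, "yaw": 0, "grip": 0.1}, {"tx": 0, "ty": -0.05, "tz": 0, "yaw": 0, "grip": 0.1}, {"tx": 0, "ty": -0.05, "tz": 0, "yaw": 0, "grip": 0.1}, {"tx": 0, "ty": -0.05, "tz": 0, "yaw": 0, "grip": 0.1}], grip_force=6)

```text
t: 4.7
position: [565.6, 172.4, 90.1]
eef_rot: [0.142, 0.99, -0.0, -0.0]
ft_force: [-0.4, -3.1, 2.3]
finger_gap: 0.162
```

```bash
python3 plan.py 565.5 172.6 90 2.854 ; python3 -c "
from h import *
print(robot.sense()['torque'])"
```

```text
t 4.7 pos [565.6 172.4  90.1] alpha 2.856 F [-0.4 -3.1  2.3] gap 0.162 q6 -1.11
tool d cm [0.01 0.02 0.01] yaw 0.002 rows 0.0
5-row end [np.float64(0.01), np.float64(0.02), np.float64(0.01), np.float64(0.002)]
[-0.46980304 -0.03097205  0.01619613]
```

Emit:
arm_command(increments=[{"tx": 0, "ty": -0.05, "tz": 0.05, "yaw": 0, "grip": 0.1}, {"tx": 0, "ty": -0.05, "tz": 0.1, "yaw": 0, "grip": 0.1}, {"tx": 0, "ty": -0.05, "tz": 0.15, "yaw": 0, "grip": 0.1}, {"tx": 0, "ty": -0.05, "tz": 0.2, "yaw": 0, "grip": 0.1}, {"tx": 0, "ty": -0.05, "tz": 0.2, "yaw": 0, "grip": 0.1}], grip_force=40)

```text
t: 5.2
position: [565.6, 172.3, 87.9]
eef_rot: [0.142, 0.99, 0.0, -0.0]
ft_force: [0.1, -1.8, 1.5]
finger_gap: 0.161
```

Emit:
arm_command(increments=[{"tx": 0, "ty": 0, "tz": 0.05, "yaw": 0, "grip": 0.1}, {"tx": 0, "ty": 0, "tz": 0.1, "yaw": 0, "grip": 0.1}, {"tx": 0, "ty": 0, "tz": 0.15, "yaw": 0, "grip": 0.1}, {"tx": 0, "ty": 0, "tz": 0.15, "yaw": 0, "grip": 0.1}, {"tx": 0, "ty": 0, "tz": 0.15, "yaw": 0, "grip": 0.1}])

```text
t: 5.7
position: [565.6, 172.4, 87.1]
eef_rot: [0.142, 0.99, 0.0, 0.0]
ft_force: [-2.3, -1.0, 7.5]
finger_gap: 0.156
```

Emit:
arm_command(increments=[{"tx": 0, "ty": 0, "tz": 0.03, "yaw": 0, "grip": 0.1}, {"tx": 0, "ty": 0, "tz": 0.05, "yaw": 0, "grip": 0.1}, {"tx": 0, "ty": 0, "tz": 0.06, "yaw": 0, "grip": 0.1}, {"tx": 0, "ty": 0, "tz": 0.06, "yaw": 0, "grip": 0.1}, {"tx": 0, "ty": 0, "tz": 0.06, "yaw": 0, "grip": 0.1}])

```text
t: 6.2
position: [565.6, 172.3, 87.1]
eef_rot: [0.142, 0.99, 0.0, 0.0]
ft_force: [-2.7, -1.0, 12.3]
finger_gap: 0.16
```

```bash
python3 plan.py 565.5 172.6 87 1.534 ; python3 -c "
from h import *
print(robot.sense()['torque'])"
```

```text
t 6.2 pos [565.6 172.3  87.1] alpha 2.856 F [-2.7 -1.  12.3] gap 0.16 q6 -1.11
tool d cm [0.02 0.02 0.01] yaw 1.322 rows 9.0
5-row end [np.float64(0.01), np.float64(0.01), np.float64(0.0), np.float64(0.735)]
[-0.29938955  0.46208174  0.06651432]
```

Emit:
arm_command(increments=[{"tx": 0, "ty": 0, "tz": 0.03, "yaw": 0, "grip": 0.1}, {"tx": 0, "ty": 0, "tz": 0.05, "yaw": 0, "grip": 0.1}, {"tx": 0, "ty": 0, "tz": 0.05, "yaw": 0.03, "grip": 0.1}, {"tx": 0, "ty": 0, "tz": 0.05, "yaw": 0.07, "grip": 0.1}, {"tx": 0, "ty": 0, "tz": 0.05, "yaw": 0.1, "grip": 0.1}], grip_force=50)

```text
t: 6.7
position: [565.7, 172.5, 87.0]
eef_rot: [0.192, 0.981, 0.0, 0.0]
ft_force: [-4.3, -1.8, 15.1]
finger_gap: 0.159
```

```bash
python3 plan.py 565.5 172.6 87 1.534 ; python3 -c "
from h import *
print(robot.sense()['torque'])"
```

```text
t 6.7 pos [565.7 172.5  87. ] alpha 2.755 F [-4.3 -1.8 15.1] gap 0.159 q6 -1.01
tool d cm [0.03 0.01 0.  ] yaw 1.221 rows 8.3
5-row end [np.float64(0.02), np.float64(0.0), np.float64(0.0), np.float64(0.735)]
[-0.20818278  0.72157527  0.30421311]
```

Emit:
arm_command(increments=[{"tx": 0, "ty": 0, "tz": 0.02, "yaw": 0.06, "grip": 0.1}, {"tx": 0, "ty": 0, "tz": 0.02, "yaw": 0.12, "grip": 0.1}, {"tx": 0, "ty": 0, "tz": 0.02, "yaw": 0.18, "grip": 0.1}, {"tx": 0, "ty": 0, "tz": 0.02, "yaw": 0.24, "grip": 0.1}, {"tx": 0, "ty": 0, "tz": 0.02, "yaw": 0.3, "grip": 0.1}])

```text
t: 7.2
position: [565.9, 172.7, 87.0]
eef_rot: [0.337, 0.941, 0.001, 0.0]
ft_force: [-4.6, -0.4, 16.1]
finger_gap: 0.157
```

```bash
cat > chk.py <<'E'
import sys
from h import *
s=robot.sense();print('F',s['ft_force'].round(1),'T',s['torque'].round(2),'t',s['t'])
n=sys.argv[1]
im=get_image('scene');x,y=(240,150);save(f'sc{n}.png',im['frame'][y:y+100,x:x+110],4)
it=get_image('top');x,y=(170,130);save(f'tp{n}.png',it['frame'][y:y+90,x:x+120],4)
a=cv2.imread(f'pics/sc{n}.png');b=cv2.imread(f'pics/tp{n}.png');h=min(len(a),len(b));cv2.imwrite(f'pics/b{n}.png',cv2.resize(np.hstack([a[:h],b[:h]]),(790,int(790*h/(a.shape[1]+b.shape[1])))))
import meas
c={'top':it,'scene':im}
for nm,im_ in c.items():
    h=cv2.cvtColor(im_['frame'],cv2.COLOR_RGB2HSV).astype(int);H,S,V=h[...,0],h[...,1],h[...,2]
    for k,cc,m,z in(('red',(249,171) if nm=='top' else (271.6,207),((H<8)|(H>174))&(S>140)&(V>60),86),('green',(197,187) if nm=='top' else (305,188),(H>45)&(H<85)&(S>90)&(V>60),67)):
        b=meas.blob(h,m,np.array(cc),8)
        if b is not None: print(nm,k,b[0].round(1),b[1],at_z(im_,b[0],z).round(1))
E
python3 chk.py 4; python3 plan.py 565.5 172.6 87 1.534
```

```text
F [-4.6 -0.4 16.1] T [-0.09  0.76  0.36] t 7.2
top red [248.1 170.3] 102 [583.8  80.6  86. ]
top green [194. 190.] 1 [538.5 208.9  67. ]
scene red [272.  207.7] 74 [587.6  77.4  86. ]
scene green [311. 187.] 1 [541.1 212.1  67. ]
t 7.3 pos [565.9 172.8  87. ] alpha 2.455 F [-4.9  0.1 16.4] gap 0.156 q6 -0.7
tool d cm [ 0.02 -0.04  0.  ] yaw 0.921 rows 6.3
5-row end [np.float64(0.02), np.float64(-0.03), np.float64(0.0), np.float64(0.735)]
```

View pics/b4.png

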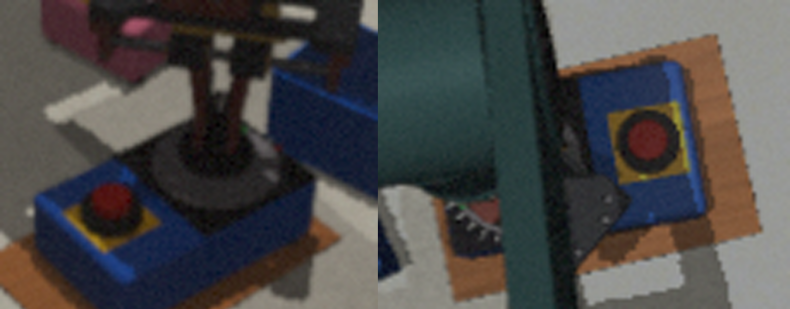

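The box has held still (red button within about 1 mm of where it was), so the dial is turning in it.

Emit:
arm_command(increments=[{"tx": 0, "ty": 0, "tz": 0, "yaw": 0.1, "grip": 0.1}, {"tx": 0, "ty": 0, "tz": 0, "yaw": 0.2, "grip": 0.1}, {"tx": 0, "ty": 0, "tz": 0, "yaw": 0.3, "grip": 0.1}, {"tx": 0, "ty": 0, "tz": 0, "yaw": 0.4, "grip": 0.1}, {"tx": 0, "ty": 0, "tz": 0, "yaw": 0.5, "grip": 0.1}])

```text
t: 7.8
position: [566.3, 173.0, 87.0]
eef_rot: [0.56, 0.828, 0.001, 0.001]
ft_force: [-3.2, 0.9, 13.8]
finger_gap: 0.156
```

```bash
python3 chk.py 5; python3 plan.py 565.5 172.6 87 1.534
```

```text
F [-3.2  0.9 13.8] T [0.09 0.57 0.32] t 7.8
top red [248.  170.2] 97 [584.   80.8  86. ]
scene red [272.  207.8] 69 [588.1  77.2  86. ]
t 7.9 pos [566.4 173.1  87.1] alpha 1.953 F [-2.8  0.4 14.5] gap 0.16 q6 -0.2
tool d cm [-0.01 -0.1   0.01] yaw 0.419 rows 2.9
5-row end [np.float64(-0.01), np.float64(-0.1), np.float64(0.01), np.float64(0.419)]
```

Emit:
arm_command(increments=[{"tx": 0, "ty": 0, "tz": 0.01, "yaw": 0.07, "grip": 0.1}, {"tx": 0, "ty": 0, "tz": 0.01, "yaw": 0.14, "grip": 0.1}, {"tx": 0, "ty": 0, "tz": 0.01, "yaw": 0.21, "grip": 0.1}, {"tx": 0, "ty": 0, "tz": 0.01, "yaw": 0.27, "grip": 0.1}, {"tx": 0, "ty": 0, "tz": 0.01, "yaw": 0.32, "grip": 0.1}])

```text
t: 8.4
position: [566.7, 173.1, 87.0]
eef_rot: [0.684, 0.729, 0.001, 0.001]
ft_force: [-3.0, -0.0, 14.7]
finger_gap: 0.155
```

```bash
python3 chk.py 6; python3 plan.py 565.5 172.6 87 1.534
```

```text
F [-3.  -0.  14.7] T [0.07 0.55 0.38] t 8.4
top red [248.  170.2] 99 [584.   80.8  86. ]
scene red [272.  207.7] 68 [587.6  77.3  86. ]
t 8.5 pos [566.7 173.1  87. ] alpha 1.635 F [-3.2  0.5 15.1] gap 0.157 q6 0.11
tool d cm [-0.05 -0.12  0.  ] yaw 0.101 rows 0.7
5-row end [np.float64(-0.05), np.float64(-0.12), np.float64(0.0), np.float64(0.101)]
```

View pics/b6.png

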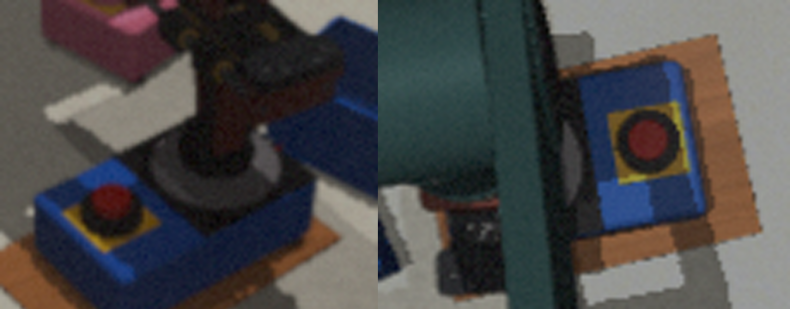

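Emit:
arm_command(increments=[{"tx": 0, "ty": 0, "tz": 0.01, "yaw": 0.02, "grip": 0.1}, {"tx": 0, "ty": 0, "tz": 0.02, "yaw": 0.04, "grip": 0.1}, {"tx": 0, "ty": 0, "tz": 0.02, "yaw": 0.05, "grip": 0.1}, {"tx": 0, "ty": 0, "tz": 0.02, "yaw": 0.05, "grip": 0.1}, {"tx": 0, "ty": 0, "tz": 0.02, "yaw": 0.05, "grip": 0.1}])

```text
t: 9.0
position: [566.7, 173.2, 87.0]
eef_rot: [0.702, 0.713, 0.001, 0.001]
ft_force: [-3.2, 0.7, 15.3]
finger_gap: 0.159
```

```bash
python3 plan.py 565.5 172.6 87 1.534;python3 -c "
from h import *
print(robot.sense()['torque'])"
```

```text
t 9.0 pos [566.7 173.2  87. ] alpha 1.586 F [-3.2  0.7 15.3] gap 0.159 q6 0.16
tool d cm [-0.05 -0.13  0.  ] yaw 0.052 rows 0.4
5-row end [np.float64(-0.05), np.float64(-0.13), np.float64(0.0), np.float64(0.052)]
[0.05783117 0.64851853 0.34352399]
```

Emit:
arm_command(increments=[{"tx": 0, "ty": 0, "tz": 0.01, "yaw": 0.02, "grip": 0.1}, {"tx": 0, "ty": 0, "tz": 0.01, "yaw": 0.03, "grip": 0.1}, {"tx": 0, "ty": 0, "tz": 0.01, "yaw": 0.04, "grip": 0.1}, {"tx": 0, "ty": 0, "tz": 0.01, "yaw": 0.05, "grip": 0.1}, {"tx": 0, "ty": 0, "tz": 0.01, "yaw": 0.05, "grip": 0.1}])

```text
t: 9.5
position: [566.8, 173.2, 87.0]
eef_rot: [0.719, 0.695, 0.002, 0.001]
ft_force: [-3.7, -0.7, 16.8]
finger_gap: 0.158
```

```bash
python3 plan.py 565.5 172.6 87 1.534;python3 chk.py 7
```

```text
t 9.5 pos [566.8 173.2  87. ] alpha 1.536 F [-3.7 -0.7 16.8] gap 0.158 q6 0.21
tool d cm [-0.06 -0.13 -0.  ] yaw 0.002 rows 0.0
5-row end [np.float64(-0.06), np.float64(-0.13), np.float64(-0.0), np.float64(0.002)]
F [-3.7 -0.7 16.8] T [0.07 0.66 0.34] t 9.5
top red [248.  170.1] 98 [584.2  80.7  86. ]
scene red [272.1 207.9] 70 [588.2  77.2  86. ]
```

Emit:
arm_command(increments=[{"tx": 0, "ty": 0, "tz": 0, "yaw": 0.02, "grip": 0.1}, {"tx": 0, "ty": 0, "tz": 0, "yaw": 0.03, "grip": 0.1}, {"tx": 0, "ty": 0, "tz": 0, "yaw": 0.04, "grip": 0.1}, {"tx": 0, "ty": 0, "tz": 0, "yaw": 0.05, "grip": 0.1}, {"tx": 0, "ty": 0, "tz": 0, "yaw": 0.05, "grip": 0.1}])

```text
t: 10.1
position: [566.9, 173.1, 87.0]
eef_rot: [0.736, 0.677, 0.002, 0.001]
ft_force: [-3.1, 0.7, 16.8]
finger_gap: 0.158
```

```bash
python3 plan.py 565.5 172.6 87 1.534;python3 chk.py 8
```

```text
t 10.1 pos [566.9 173.1  87. ] alpha 1.487 F [-3.1  0.7 16.8] gap 0.158 q6 0.26
tool d cm [-0.06 -0.13  0.  ] yaw -0.047 rows 0.3
5-row end [np.float64(-0.06), np.float64(-0.13), np.float64(0.0), np.float64(-0.047)]
F [-3.1  0.7 16.8] T [0.06 0.6  0.71] t 10.1
top red [248.  170.3] 100 [583.7  80.8  86. ]
scene red [272.1 207.9] 68 [588.3  77.2  86. ]
```

Emit:
arm_command(increments=[{"tx": 0, "ty": 0, "tz": 0, "yaw": -0.07, "grip": 0.1}, {"tx": 0, "ty": 0, "tz": 0, "yaw": -0.14, "grip": 0.1}, {"tx": 0, "ty": 0, "tz": 0, "yaw": -0.22, "grip": 0.1}, {"tx": 0, "ty": 0, "tz": 0, "yaw": -0.3, "grip": 0.1}, {"tx": 0, "ty": 0, "tz": 0, "yaw": -0.37, "grip": 0.1}])

```text
t: 10.7
position: [566.5, 173.1, 87.0]
eef_rot: [0.599, 0.801, 0.001, 0.0]
ft_force: [-4.7, 0.5, 18.2]
finger_gap: 0.156
```

```bash
python3 plan.py 566.8 173.1 87 2.19;python3 chk.py 9
```

```text
t 10.7 pos [566.5 173.1  87. ] alpha 1.858 F [-4.7  0.5 18.2] gap 0.156 q6 -0.11
tool d cm [-0.01  0.03 -0.  ] yaw -0.332 rows 2.3
5-row end [np.float64(-0.01), np.float64(0.03), np.float64(-0.0), np.float64(-0.332)]
F [-4.7  0.5 18.2] T [-0.02  0.76 -0.4 ] t 10.7
top red [248.  170.2] 98 [584.1  80.8  86. ]
scene red [272.1 207.7] 67 [587.8  77.4  86. ]
```

Emit:
arm_command(increments=[{"tx": 0, "ty": 0, "tz": -0.01, "yaw": -0.08, "grip": 0.1}, {"tx": 0, "ty": 0, "tz": -0.02, "yaw": -0.16, "grip": 0.1}, {"tx": 0, "ty": 0, "tz": -0.03, "yaw": -0.24, "grip": 0.1}, {"tx": 0, "ty": 0, "tz": -0.03, "yaw": -0.3, "grip": 0.1}, {"tx": 0, "ty": 0, "tz": -0.03, "yaw": -0.33, "grip": 0.1}])

```text
t: 11.3
position: [566.1, 172.9, 87.0]
eef_rot: [0.46, 0.888, 0.001, 0.0]
ft_force: [-3.8, -0.1, 16.7]
finger_gap: 0.157
```

```bash
python3 plan.py 566.8 173.1 87 2.19;python3 chk.py 10
```

```text
t 11.3 pos [566.1 172.9  87. ] alpha 2.187 F [-3.8 -0.1 16.7] gap 0.157 q6 -0.44
tool d cm [-0.03  0.06  0.  ] yaw -0.003 rows 0.0
5-row end [np.float64(-0.03), np.float64(0.06), np.float64(0.0), np.float64(-0.003)]
F [-3.8 -0.1 16.7] T [-0.12  0.7  -0.36] t 11.3
top red [248.1 170.2] 99 [584.1  80.5  86. ]
scene red [272.2 207.9] 70 [588.4  77.4  86. ]
```

Emit:
arm_command(increments=[{"tx": 0, "ty": 0, "tz": 0, "yaw": 0, "grip": 0.1}, {"tx": 0, "ty": 0, "tz": -0.05, "yaw": 0, "grip": 0.1}, {"tx": 0, "ty": 0, "tz": -0.1, "yaw": 0, "grip": 0.45}, {"tx": 0, "ty": 0, "tz": -0.1, "yaw": 0, "grip": 0.45}, {"tx": 0, "ty": 0, "tz": -0.1, "yaw": 0, "grip": 0.45}])

```text
t: 11.9
position: [565.9, 172.5, 86.0]
eef_rot: [0.46, 0.888, 0.0, 0.0]
ft_force: [0.0, 0.4, 2.4]
finger_gap: 0.391
```

Emit:
arm_command(increments=[{"tx": 0, "ty": 0, "tz": -1, "yaw": 0, "grip": 0.45}, {"tx": 0, "ty": 0, "tz": -3, "yaw": 0, "grip": 0.45}, {"tx": 0, "ty": 0, "tz": -6, "yaw": 0, "grip": 0.45}, {"tx": 0, "ty": 0, "tz": -10, "yaw": 0, "grip": 0.45}, {"tx": 0, "ty": 0, "tz": -14, "yaw": 0, "grip": 0.45}])

```text
t: 12.4
position: [564.9, 172.2, 227.4]
eef_rot: [0.46, 0.888, -0.0, -0.001]
ft_force: [0.4, 0.1, 0.2]
finger_gap: 0.447
```

```bash
python3 chk.py 11; python3 plan.py 450 -60 230 2.19
```

```text
F [0.4 0.1 0.2] T [-0.04 -0.16 -0.02] t 12.4
top red [248.  170.3] 100 [583.7  80.8  86. ]
scene red [271.9 207.8] 72 [587.7  77.1  86. ]
t 12.5 pos [569.2 173.1 232.5] alpha 2.186 F [0.9 0.2 0.1] gap 0.452 q6 -0.44
tool d cm [-12.15 -23.19   0.08] yaw -0.004 rows 5.5
5-row end [np.float64(-11.14), np.float64(-21.26), np.float64(0.07), np.float64(-0.004)]
```

Emit:
arm_command(increments=[{"tx": -2.2, "ty": -4.3, "tz": 0, "yaw": 0, "grip": 0.2}, {"tx": -4.4, "ty": -8.5, "tz": 0, "yaw": 0, "grip": 0}, {"tx": -6.6, "ty": -12.8, "tz": 0, "yaw": 0, "grip": 0}, {"tx": -8.9, "ty": -17, "tz": 0, "yaw": 0, "grip": 0}, {"tx": -11.1, "ty": -21.2, "tz": 0, "yaw": 0, "grip": 0}])

```text
t: 13.0
position: [454.9, -41.9, 225.8]
eef_rot: [0.46, 0.888, -0.0, -0.0]
ft_force: [0.7, 0.2, 0.7]
finger_gap: 0.034
```

```bash
python3 chk.py 12
python3 - <<'E'
from h import *
im=get_image('top');pickle.dump(im,open('top2.pkl','wb'));save('top2c.png',im['frame'][140:215,170:285],6)
E
```

```text
F [0.7 0.2 0.7] T [-0.07 -0.17 -0.02] t 13.0
top red [248.  170.3] 106 [583.8  80.7  86. ]
top green [196.4 187. ] 28 [545.5 203.3  67. ]
scene red [272.  207.7] 75 [587.5  77.4  86. ]
```

View pics/top2c.png

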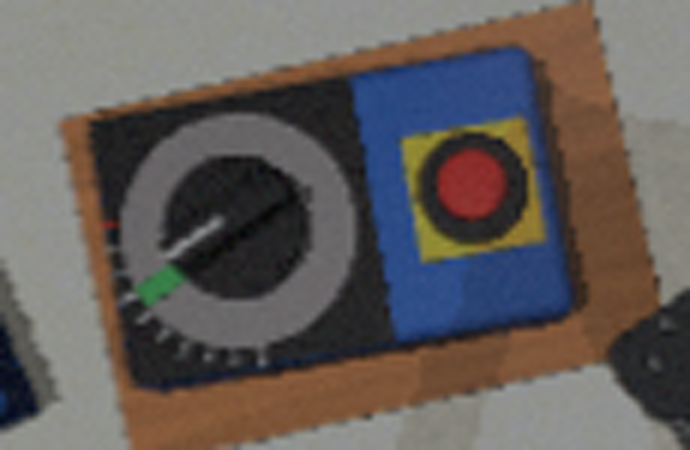

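Run:
```python
from h import *
for nm in('top0','top2'):
    im=pickle.load(open(nm+'.pkl','rb'));F=im['frame'];f=F.astype(int);v=f.mean(2);sat=f.max(2)-f.min(2)
    yy,xx=np.mgrid[:384,:512]
    m=((sat<22)&(v>68)&(v<130)&(np.hypot(xx-209,yy-178)<24)).astype(np.uint8)
    n,l,s,ce=cv2.connectedComponentsWithStats(m);i=1+np.argmax(s[1:,4])
    cn=max(cv2.findContours((l==i).astype(np.uint8),cv2.RETR_EXTERNAL,cv2.CHAIN_APPROX_NONE)[0],key=len)
    P=np.array([at_z(im,p,66) for p in cv2.convexHull(cn)[:,0].astype(float)])[:,:2]
    a=np.linalg.lstsq(np.c_[2*P,np.ones(len(P))],(P**2).sum(1),rcond=None)[0];ax=a[:2]
    g=np.clip(f[...,1]-np.maximum(f[...,0],f[...,2])-15,0,None)*(np.hypot(xx-197,yy-187)<9)
    G=at_z(im,((g*xx).sum()/g.sum(),(g*yy).sum()/g.sum()),67)[:2]
    gm=g>0;Q=np.array([at_z(im,(x,y),67)[:2] for x,y in zip(xx[gm],yy[gm])]);W=g[gm]
    C=np.cov(Q.T,aweights=W);e=np.linalg.eigh(C)[1][:,1];ga2=np.arctan2(e[1],e[0])%np.pi
    d=np.hypot(xx-208,yy-179)<11.5
    w=np.clip(v-45,0,None)*d*(sat<30); w*= (np.hypot(xx-207,yy-180)<9.5)
    k=w>0;Q=np.array([at_z(im,(x,y),118)[:2] for x,y in zip(xx[k],yy[k])])
    C=np.cov(Q.T,aweights=w[k]);ev,e=np.linalg.eigh(C);e=e[:,1]
    print(nm,'axis',ax.round(1),'r',np.sqrt(a[2]+ax@ax).round(1),'greenpos',G.round(1),'green ang',np.arctan2(*(G-ax)[::-1]).round(3),'elong ang',ga2.round(3),'pointer',(np.arctan2(e[1],e[0])%np.pi).round(3),np.sqrt(ev))
    print(k.sum(),np.average(Q,axis=0,weights=w[k]).round(1))
```

```text
top0 axis [565.5 172.6] r 47.0 greenpos [545. 202.] green ang 2.182 elong ang 2.138 pointer 2.757 [4.39592341 8.68787566]
48 [552.  176.6]
top2 axis [564.7 174.6] r 48.2 greenpos [545.6 203.8] green ang 2.148 elong ang 2.173 pointer 2.952 [5.6037068 8.8628635]
44 [556.3 183.1]
```

Run:
```python
from h import *
im=pickle.load(open('top2.pkl','rb'));v=im['frame'].astype(float).mean(2)
print(v[174:186,194:212].astype(int))
r=[]
for x in range(199,207):
    y0=176+(206.5-x)*0.69
    ys=np.arange(int(y0)-2,int(y0)+4);w=np.clip(v[ys,x]-42,0,None);r.append((x,(w*ys).sum()/w.sum()))
print(np.round(r,2))
P=np.array([at_z(im,p,118)[:2] for p in r]);e=np.linalg.svd(P-P.mean(0))[2][0];e*=np.sign(e[1]);print(np.arctan2(e[1],e[0]),P.round(1))
```

```text
[[102 102 103  72  37  35  36  26  31  29  24  28  29  29  35  32  31  37]
 [101 102 103  66  32  35  37  33  17  32  26  43  42  34  40  38  32  36]
 [102 102  99  64  29  37  26  27  28  35  41  83  93  57  33  36  36  33]
 [102 105  89  52  28  25  28  31  42  52  85 132 102  51  32  34  28  10]
 [104 103  87  59  32  29  29  39  85 133 121  83  50  33  30  19  10  19]
 [104 104 101  62  32  37  56  78 127 106  58  39  35  20  11  19  10  20]
 [103 105  71  32  36  84 132 127  84  45  39  28  27  16  14  26  34  37]
 [100 103  82  58  82 129 105  54  35  34  30  19  10  18  15  34  37  33]
 [102 102 111 115 134 110  59  37  28  12  20  10  19  32  36  37  41  33]
 [102 103 104  96  63  36  35  28  18  21  22  21  29  31  32  34  36  34]
 [104 102 104  93  71  41  23  19  19  17  21  32  38  31  36  37  31  40]
 [103  99  87  83  86  63  40  26  22  33  40  37  34  35  34  29  40  39]]
[[199.   181.13]
 [200.   180.45]
 [201.   179.82]
 [202.   178.99]
 [203.   178.35]
 [204.   177.8 ]
 [205.   176.98]
 [206.   176.63]]
2.1634292790836467 [[555.3 190.1]
 [556.9 187.8]
 [558.3 185.6]
 [560.2 183.4]
 [561.7 181.1]
 [562.9 178.9]
 [564.8 176.6]
 [565.6 174.4]]
```

Measured in the top view, the pointer points along 2.163 rad and the green mark along 2.15–2.18 rad, so the dial is at the mark. Next is the button.

```bash
python3 plan.py 584 80 130 2.19
```

```text
t 13.15 pos [455.  -42.5 225.8] alpha 2.181 F [0.7 0.8 0.3] gap 0.001 q6 -0.85
tool d cm [ 2.63 17.6   9.57] yaw -0.009 rows 4.2
5-row end [np.float64(2.63), np.float64(17.6), np.float64(9.57), np.float64(-0.009)]
```

Emit:
arm_command(increments=[{"tx": 0.7, "ty": 4.4, "tz": 2, "yaw": 0, "grip": 0}, {"tx": 1.3, "ty": 8.8, "tz": 4, "yaw": 0, "grip": 0}, {"tx": 2, "ty": 13.2, "tz": 6.5, "yaw": 0, "grip": 0}, {"tx": 2.63, "ty": 17.6, "tz": 9, "yaw": 0, "grip": 0}, {"tx": 2.63, "ty": 17.6, "tz": 9.57, "yaw": 0, "grip": 0}])

```text
t: 13.65
position: [587.5, 87.4, 127.2]
eef_rot: [0.458, 0.889, 0.001, -0.001]
ft_force: [-0.5, -0.1, 0.6]
finger_gap: 0.004
```

```bash
python3 plan.py 584 80 92 2.19
```

```text
t 13.65 pos [587.5  87.4 127.2] alpha 2.19 F [-0.5 -0.1  0.6] gap 0.004 q6 -0.59
tool d cm [-0.4  -0.72  3.52] yaw -0.0 rows 0.8
5-row end [np.float64(-0.4), np.float64(-0.72), np.float64(3.52), np.float64(-0.0)]
```

Emit:
arm_command(increments=[{"tx": 0, "ty": 0, "tz": 0.7, "yaw": 0, "grip": 0}, {"tx": 0, "ty": 0, "tz": 1.4, "yaw": 0, "grip": 0}, {"tx": 0, "ty": 0, "tz": 2, "yaw": 0, "grip": 0}, {"tx": 0, "ty": 0, "tz": 2, "yaw": 0, "grip": 0}, {"tx": 0, "ty": 0, "tz": 2, "yaw": 0, "grip": 0}])

```text
t: 14.15
position: [584.9, 81.7, 111.0]
eef_rot: [0.46, 0.888, 0.0, 0.0]
ft_force: [0.5, -0.9, -0.6]
finger_gap: 0.005
```

```bash
python3 plan.py 584 80 90 2.19; python3 chk.py 13
```

```text
t 14.15 pos [584.9  81.7 111. ] alpha 2.185 F [ 0.5 -0.9 -0.6] gap 0.005 q6 -0.59
tool d cm [-0.09 -0.17  2.1 ] yaw -0.005 rows 0.4
5-row end [np.float64(-0.09), np.float64(-0.17), np.float64(2.1), np.float64(-0.005)]
F [ 0.5 -0.9 -0.6] T [ 0.06 -0.13 -0.01] t 14.15
scene red [271.8 208.8] 33 [591.  75.  86.]
```

View pics/b13.png

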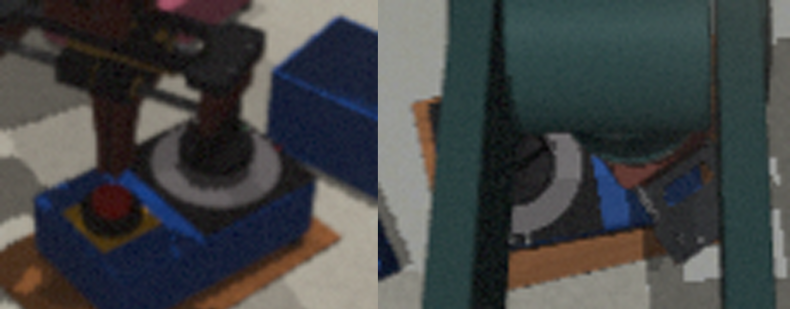

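Emit:
arm_command(increments=[{"tx": -0.05, "ty": -0.1, "tz": 0.7, "yaw": 0, "grip": 0}, {"tx": -0.05, "ty": -0.1, "tz": 1.4, "yaw": 0, "grip": 0}, {"tx": -0.05, "ty": -0.1, "tz": 2.1, "yaw": 0, "grip": 0}, {"tx": -0.05, "ty": -0.1, "tz": 2.1, "yaw": 0, "grip": 0}, {"tx": -0.05, "ty": -0.1, "tz": 2.1, "yaw": 0, "grip": 0}])

```text
t: 14.75
position: [584.2, 81.4, 88.9]
eef_rot: [0.46, 0.888, -0.0, -0.0]
ft_force: [-0.2, 0.3, -0.6]
finger_gap: 0.005
```

```bash
python3 plan.py 584 80 80 2.19
python3 - <<'E'
from h import *
im=get_image('scene');x,y=(235,170);save('scene14.png',im['frame'][y:y+70,x:x+90],8)
E
```

```text
t 14.75 pos [584.2  81.4  88.9] alpha 2.186 F [-0.2  0.3 -0.6] gap 0.005 q6 -0.59
tool d cm [-0.1  -0.1   0.89] yaw -0.004 rows 0.2
5-row end [np.float64(-0.1), np.float64(-0.1), np.float64(0.89), np.float64(-0.004)]
```

View pics/scene14.png

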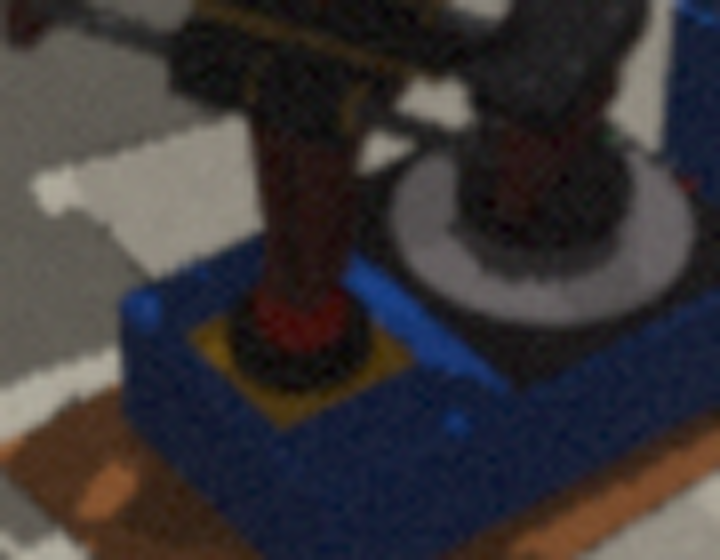

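The closed fingertips are just above the red button and centred on it (crop about (305,300)). I'm pressing in small steps.

Emit:
arm_command(increments=[{"tx": 0, "ty": 0, "tz": 0.2, "yaw": 0, "grip": 0}, {"tx": 0, "ty": 0, "tz": 0.4, "yaw": 0, "grip": 0}, {"tx": 0, "ty": 0, "tz": 0.6, "yaw": 0, "grip": 0}, {"tx": 0, "ty": 0, "tz": 0.7, "yaw": 0, "grip": 0}, {"tx": 0, "ty": 0, "tz": 0.7, "yaw": 0, "grip": 0}])

```text
t: 15.3
position: [584.9, 81.4, 82.6]
eef_rot: [0.46, 0.888, 0.0, 0.0]
ft_force: [-0.3, 0.1, 4.3]
finger_gap: 0.009
```

Emit:
arm_command(increments=[{"tx": 0, "ty": 0, "tz": 0.1, "yaw": 0, "grip": 0}, {"tx": 0, "ty": 0, "tz": 0.2, "yaw": 0, "grip": 0}, {"tx": 0, "ty": 0, "tz": 0.3, "yaw": 0, "grip": 0}, {"tx": 0, "ty": 0, "tz": 0.3, "yaw": 0, "grip": 0}, {"tx": 0, "ty": 0, "tz": 0.3, "yaw": 0, "grip": 0}])

```text
t: 15.8
position: [584.9, 81.5, 80.3]
eef_rot: [0.46, 0.888, 0.0, 0.0]
ft_force: [-1.2, 0.0, 10.6]
finger_gap: 0.004
```

Emit:
arm_command(increments=[{"tx": 0, "ty": 0, "tz": 0.02, "yaw": 0, "grip": 0}, {"tx": 0, "ty": 0, "tz": 0.04, "yaw": 0, "grip": 0}, {"tx": 0, "ty": 0, "tz": 0.04, "yaw": 0, "grip": 0}, {"tx": 0, "ty": 0, "tz": 0.04, "yaw": 0, "grip": 0}, {"tx": 0, "ty": 0, "tz": 0.04, "yaw": 0, "grip": 0}])

```text
t: 16.3
position: [584.9, 81.4, 80.2]
eef_rot: [0.46, 0.888, 0.0, 0.0]
ft_force: [-2.9, 0.7, 12.5]
finger_gap: 0.007
```

Emit:
arm_command(increments=[{"tx": 0, "ty": 0, "tz": -0.5, "yaw": 0, "grip": 0}, {"tx": 0, "ty": 0, "tz": -2, "yaw": 0, "grip": 0}, {"tx": 0, "ty": 0, "tz": -5, "yaw": 0, "grip": 0}, {"tx": 0, "ty": 0, "tz": -9, "yaw": 0, "grip": 0}, {"tx": 0, "ty": 0, "tz": -14, "yaw": 0, "grip": 0}])

```text
t: 16.8
position: [582.4, 81.2, 218.1]
eef_rot: [0.46, 0.888, -0.001, -0.002]
ft_force: [1.9, -0.5, -0.3]
finger_gap: 0.007
```

```bash
python3 plan.py 450 -60 220 2.19
```

```text
t 16.8 pos [582.4  81.2 218.1] alpha 2.186 F [ 1.9 -0.5 -0.3] gap 0.007 q6 -0.59
tool d cm [ -3.9  -18.96  -0.12] yaw -0.004 rows 4.0
5-row end [np.float64(-3.9), np.float64(-18.96), np.float64(-0.12), np.float64(-0.004)]
```

Emit:
arm_command(increments=[{"tx": -1, "ty": -4.5, "tz": 0, "yaw": 0, "grip": 0}, {"tx": -2, "ty": -9, "tz": 0, "yaw": 0, "grip": 0}, {"tx": -3, "ty": -14, "tz": 0, "yaw": 0, "grip": 0}, {"tx": -4, "ty": -19, "tz": 0, "yaw": 0, "grip": 0}, {"tx": -4, "ty": -19, "tz": 0, "yaw": 0, "grip": 0}])

```text
t: 17.3
position: [447.5, -63.4, 218.1]
eef_rot: [0.462, 0.887, -0.001, -0.002]
ft_force: [0.0, 0.9, 0.8]
finger_gap: 0.005
```

```bash
python3 chk.py 15
python3 - <<'E'
from h import *
im=get_image('top');pickle.dump(im,open('top3.pkl','wb'));save('top3c.png',im['frame'][140:215,170:285],6)
v=im['frame'].astype(float).mean(2)
r=[]
for x in range(199,207):
    y0=176+(206.5-x)*0.69
    ys=np.arange(int(y0)-2,int(y0)+4);w=np.clip(v[ys,x]-42,0,None);r.append((x,(w*ys).sum()/w.sum()))
P=np.array([at_z(im,p,118)[:2] for p in r]);e=np.linalg.svd(P-P.mean(0))[2][0];e*=np.sign(e[1]);print(np.arctan2(e[1],e[0]))
E
```

```text
F [0.  0.9 0.8] T [ 0.04 -0.16 -0.01] t 17.3
top red [248.1 170.3] 108 [583.9  80.6  86. ]
top green [196.2 187. ] 28 [545.6 203.7  67. ]
scene red [272.1 207.7] 76 [587.8  77.4  86. ]
2.168133103285655
```

View pics/top3c.png

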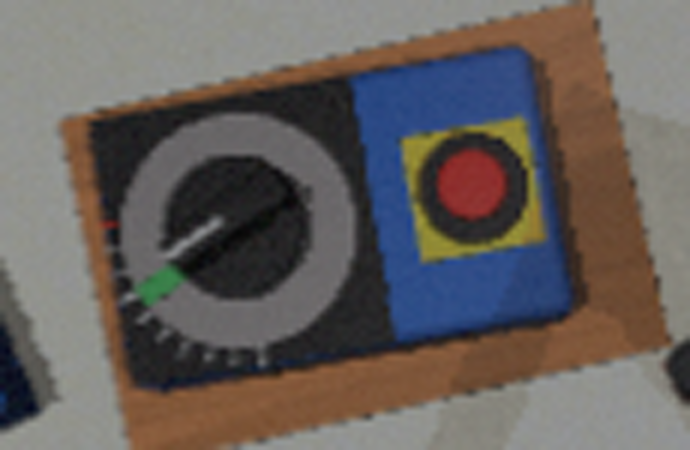

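View pics/b15.png

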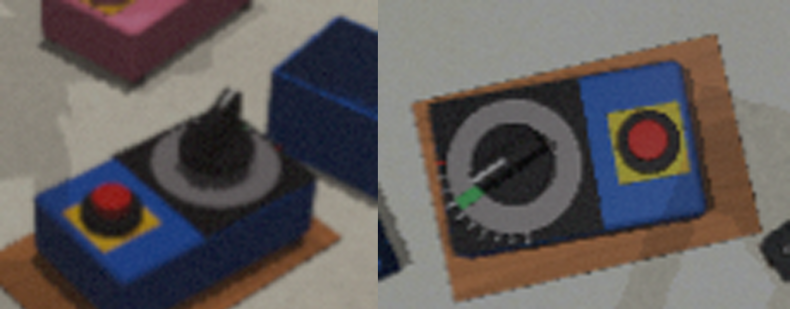

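```bash
python3 -c "
from h import *
print(workorder.finish_job())"
```

```text
the job is handed in; nothing more can be done
None
```

The timer is started and the job is handed in at about 17.5 s of the 64 s allowed; `finish_job` gives no verdict.

- **Dial:** I gripped the bar and pressed until it seated, with 14–18 N at the readings taken while turning. I wound it clockwise until the torque jumped from about 0.35 to 0.71 N m at the stop, then turned it back about 0.7 rad and let go.
- **Button:** I pushed the red button with shut fingers until it bottomed at 80.2 mm with 12.5 N, about 6 mm of travel. Then I let go and moved clear.

**Last checks**
- **Pointer:** in the last picture it points along 2.17 rad. The green mark measured 2.15 rad just before the push (2.18 in the first picture). A second estimate, from the pointer's end, gave 2.12. All of these are within 0.12 rad of each other.
- **Timer position:** the red button's centre moved about 1.5 mm from the start and the ring's fitted axis about 2 mm, both close to the 2 mm calibration error. The box looks upright.
- **Start button:** it looks fully out in both pictures, but I did not measure its height.
- **Bystanders:** I steered clear of the bin, driver and sander but did not measure them again at the end.

**Disagreements:** the two cameras place the button 4–5 mm apart, and each stayed consistent from start to finish. The stop came about 0.03–0.05 rad later than my first picture estimate. I set the return angle from the measured direction of the green mark and checked it in a picture.

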